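# Take a contact reading on the sample in the measuring chamber

## Robot

A 6-joint arm with a two-finger parallel gripper is mounted at the origin on the work surface. World frame = base frame: x ahead of the robot, y to its left, z up, the work surface at z = 0. Lengths are in mm, angles in rad, forces in N, time in s.
With the tool pointing down it reaches from about 275 to 1000 mm from the base axis. Payload 8.4 kg.
Tool frame: the origin (TCP) lies on the centre line of the jaws, within the pads' length; the fingertips stand 22 mm ahead of it and the grasp point (between the pads) lies 3 mm ahead of it; z points along the fingers, x is the direction in which the jaws open and shut, and the axes are right-handed (so a half turn about z gives the same grasp; the last joint's range is limited). The gripper opens to 85 mm and grips with 20 to 120 N. Pads are 22 mm wide; open, the fingers measure 114 mm over their backs; the gripper's body (76 mm by 85 mm) begins 54 mm behind the grasp point. The pads swing forward as they close: fully open they stand 13 mm farther back than shut.
Start: joints at [-1.246, 0.353, 1.633, -0, 1.155, -0.002], TCP at [200.632, -591.925, 253.281] pointing down, gripper open.
Joint ranges: [-2.63, 2.63], [-0.92, 2.1], [0.06, 2.66], [-1.3, 4.44], [0, 2.69], [-3.02, 3.02]. Speed limits (rad/s): [2.22, 2.22, 2.79, 3.14, 3.14, 3.14].

## Interface

Orientations are given as [roll, pitch, yaw] about the fixed x, y, z axes, in that order (R = Rz(yaw) Ry(pitch) Rx(roll)).
In Python, from rig import status, viewer, job gives the robot as it stands.
- The arm moves only by the tool send_rows, never from a script. Its argument "plan" is a list of rows, each a list of 3 entries, a list of its own where there are three numbers: the shift along the tool's x, y, z in m, then the turn, a rotation vector about the tool's x, y, z in rad, then the opening, from -1 (shut) to 1 (fully open). In form: [[[x, y, z], [rx, ry, rz], jaw], ...]. A call has exactly 5 rows; each row is the pose to reach, as a shift and turn from the pose measured when the call began, along the tool's axes at that moment; what a row does not reach only later rows make up. A row lasts 1/12 s, in which the tool goes at most 41.7 mm and 7.16 degrees, less where a joint would pass 70% of its speed; a pose out of reach is approached as far as the arm can. A call with a gripper value outside its range is refused whole. The fingers move at their own pace and stop on an object; "squeeze" is the grip in N (left out, the last holds). Time passes only in rows, so rows that repeat a pose let the fingers close, or fill a call up. It gives the time, the measured TCP pose, the force and the opening at its end, in the units of the state.
- status.sense(): the state, without advancing time (a new reading comes with each control period).
- viewer.grab_frame(name): name is "scene" or "side" or "wrist"; returns the picture (420x560x3 uint8, red, green, blue); there is no depth.
- viewer.camera_params(name): a dict with "intrinsics" (3x3 intrinsics, pixels), "xyz" and "orientation" of the camera in the world. Camera axes: x right, y down, z forward; pixel columns grow to the right and rows downward; lengths in mm; the calibration is good to about 2 mm. The wrist camera is an equidistant fisheye: a pixel r from the principal point sees the ray r / f radians off the axis. A picture is of the moment at which its call begins: read the wrist's pose just before it. camera_params takes no time and is no camera call; for the wrist camera it gives the pose at the moment of the call.
- job.sign_off(): hands the job in, once; it reports no verdict.
Trained networks look in the newest picture that a camera, given by its name, has taken for a name from the list of things; names that differ only in an ending like _2 or _b are one class to them, and where a whole thing is asked for, a point or a joint stands for the part that bears it (a point fixed in the world has none). Each returns a list of dicts, best first, with "p" (0 to 1); they miss things now and then, are a little off and sometimes report something else, mostly with a low value. They report only what shows in the picture. A call takes as long as a camera call. They do not tell look-alikes from the thing itself.
- viewer.cut_out(label, camera): "mask" (420x560 bool, what is visible of it) and "extent" ([left, top, width, height] in pixels, round what is visible of it).
The state is a dict: "clock": time; "qpos": joint angles; "qvel": joint speeds; "joint_efforts": joint torques, N m; "eef_pos": TCP position; "tcp_rot": TCP orientation; "contact_force": force on the tool from outside, world axes, zero at the start; "wrist_torque": the same for the moment, N m; "opening": opening from 0.0 (shut) to 1.0 (fully open).
Only numpy, scipy, OpenCV 4.12 (cv2) and the standard library are available. Lean on these libraries where they do the work, as an engineer would, in place of code of your own. Each camera call takes 0.05 s, during which the arm holds its last target.

## Task

Open the lid of the measuring chamber all the way until it rests on its stop, then lift the contact probe out of its stand. Hold the probe upright with its nose inside the ring marked on the sample disc and press gently, so that the sprung sample table sinks about half of its 12 mm travel; finish while still holding the probe there, steady, with the fingers off the sample table. Leave the vials and the beaker where they stand.

Things in the scene. Friction and masses are not known exactly. Their poses are not given: they have to be found in the camera images.
- chamber: Measuring chamber, fixed: white open-topped box 170 mm (x) by 200 mm (y), 85 mm high, walls 6 mm; origin at the centre of its underside. The front with the lid's grip faces its -x, roughly to the robot; the hinge is its +x top edge. A grey control panel, 90 mm wide and 70 mm high, is joined to its +y side. Inside is the sprung sample table.
- lid (a joint): Lid angle in rad: 0 closed, 1.9 fully open on its stop (leaning back past upright). The lid is a grey plate 170 by 200 by 10 mm, 0.2 kg, on a free hinge: by gravity it falls shut below about 1.5 rad and falls open onto its stop above that.
- lid_handle (a point): Centre of the lid's grip: a black roller 18 mm in diameter, 26 mm long, flat ends, axis parallel to the hinge, on a 12 mm wide arm 38 mm ahead of the lid's front edge; 208 mm from the hinge line, 5 mm above it when shut. Pinched from above across its flat ends it turns between the fingers as the lid swings, so the gripper can stay pointing down. Axes: the lid's.
- lid_hinge (a point): Point on the hinge line at mid width, 85.5 mm above the bench. Axes turn with the lid: x from the grip to the hinge, y along the hinge, z out of the lid's outer face; the lid opens by a positive turn about +y.
- probe: Contact probe, loose, 0.12 kg, 128 mm long, standing nose down in its stand. Origin at the tip of the nose, z up along the probe. From the tip: nose 8 mm diameter (6 mm long, then widening), steel neck 16 mm diameter up to 58 mm, then a white square body 28 by 28 mm from 58 to 128 mm; sides along its x and y.
- probe_grip (a point): Centre of the probe's square white body, 93 mm above the tip of the nose and 35 mm below the top; the place to grip. Axes as the probe's.
- probe_tip (a point): Tip of the probe's nose (end face 8 mm diameter), z up along the probe.
- stand: Grey stand block, fixed to the bench, 70 by 70 mm, 62 mm high, with a 19 mm hole right through; the probe's square body rests on its top and the neck hangs in the hole (58 mm deep). Origin at the centre of its underside.
- mark (a point): Centre of the ring marked on the sample: a dark ring 22 mm in diameter with a centre dot, on an aluminium disc (68 mm across) on the sample table. It is 9 mm in front (-x) of the chamber's centre and 10 mm to its -y side, on the disc's top face, 48 mm above the bench when the table is up; it sinks with the table. z up.
- stage (a joint): How far the sprung sample table is pressed down, m: 0 up, 0.012 at its bottom stop. It starts to give at about 1.2 N and takes 0.4 N more per mm, about 3.6 N at 6 mm.
- vial_a: Bystander: small capped amber vial, 24 mm diameter, 45 mm high; origin at its underside.
- vial_b: Bystander: small capped clear vial, 24 mm diameter, 45 mm high; origin at its underside.
- beaker: Bystander: glass beaker, 60 mm diameter, 75 mm high; origin at its underside.
Mind the look-alikes: they are no part of the job. Of the things that look like the probe, the middle-sized one is meant.

How it is judged (in metres and radians):
On the way, in this order (a step that is already met when the one before it is completed fails the run):
1. the lid rests open on its stop while the probe is still in its stand (value of joint lid above 1.8 rad and z of probe_tip in the frame of stand below 0.03 m), for 0.2 s.
2. the probe is lifted clear out of its stand (z of probe_tip in the frame of stand above 0.065 m), for 0.1 s.
At the end, for the whole second after the job is handed in: Lid open beyond 1.8 rad; probe gripped, still, upright within 0.12 rad, tip within 7 mm of the mark centre, touching the sample with 1 to 8 N, sample table 2 to 10 mm down; fingers off the sample table; all through the last second (value of joint lid above 1.8 rad and horizontal distance between probe_tip and mark below 0.007 m and angle between probe_tip's own z axis and vertical below 0.12 rad and contact force between probe and stage between 1 and 8 N and value of joint stage between 0.002 and 0.01 m and contact force between the fingers and probe above 2 N and contact force between the fingers and stage below 0.2 N and linear speed of probe below 0.02 m/s); the arm keeps its last pose, push and grip.
It fails at once if the probe or the fingers press the sample table with more than 20 N (contact force between any of probe, the fingers and stage above 20 N).
It fails at once if a vial or the beaker is moved more than 25 mm (distance of any of vial_a, vial_b, beaker from where it was at the start of the episode above 0.025 m).
It also fails if it takes over 64 s, if anything falls off the work surface, if the arm or the gripper's body presses on something with over 40 N, if the wrist force passes 120 N, or if a joint passes its speed limit or range.

## Working session

There is one attempt and no reset: what is moved stays moved. The work goes in short steps, Python scripts to look and compute and a tool call to move; the robot and the scene stay as the last step left them, time stands still between calls to the robot, and variables do not carry over. Pictures are saved under pics/ and viewed, and the job is handed in when it is done.

Besides the shell and the picture viewer there is one more tool, called after "Call:" by a JSON object that holds its "name" and its "arguments". send_rows: Moves the arm, as the interface text tells. Its arguments: {"type":"object","properties":{"plan":{"type":"array"},"squeeze":{"type":"number"}},"required":["plan"]}

```bash
ls; mkdir -p pics; python3 - <<'E'
from rig import status, viewer, job
import cv2
print(status.sense())
for n in ["scene","side","wrist"]:
    p=viewer.camera_params(n);print(n,p)
    cv2.imwrite(f"pics/{n}0.png",viewer.grab_frame(n)[:,:,::-1])
E
```

```text
pics
{'clock': 0.0, 'qpos': array([-1.24639430e+00,  3.53659289e-01,  1.63412146e+00,  3.84669865e-05,
        1.15517932e+00, -2.39916803e-03]), 'qvel': array([-5.14982917e-05, -1.05193816e-03, -3.95107553e-04, -4.72047431e-04,
        1.26128880e-03, -7.48723803e-04]), 'joint_efforts': array([-3.79795732e-03, -6.05252981e+01, -3.42067587e+01, -1.77657371e-04,
        9.45191598e-03,  2.04284657e-05]), 'eef_pos': array([ 200.50792029, -591.50789083,  252.5601155 ]), 'tcp_rot': array([-3.14155420e+00,  1.36733178e-03, -1.24401066e+00]), 'contact_force': array([-0.1002528 , -0.40346382,  0.3308394 ]), 'wrist_torque': array([ 0.00186626,  0.01559325, -0.04138282]), 'opening': 0.9958755729049552}
scene {'intrinsics': array([[493.75495627,   0.        , 277.03021804],
       [  0.        , 493.75495627, 201.19617542],
       [  0.        ,   0.        ,   1.        ]]), 'xyz': array([ 769.71058585, -543.63245478,  794.23455951]), 'orientation': array([-2.50390771,  0.00643694,  0.51313352])}
side {'intrinsics': array([[445.72019279,   0.        , 281.46058841],
       [  0.        , 445.72019279, 211.52389065],
       [  0.        ,   0.        ,   1.        ]]), 'xyz': array([ 312.72715176, -588.9748385 ,  661.96564169]), 'orientation': array([-2.40544157,  0.01487118, -0.46153554])}
wrist {'intrinsics': array([[325.1922621 ,   0.        , 282.37714394],
       [  0.        , 325.1922621 , 211.66648696],
       [  0.        ,   0.        ,   1.        ]]), 'xyz': array([ 280.45554909, -564.67400246,  374.12285917]), 'orientation': array([ 2.80900816e+00,  6.29524712e-04, -1.24553669e+00])}
```

View pics/scene0.png

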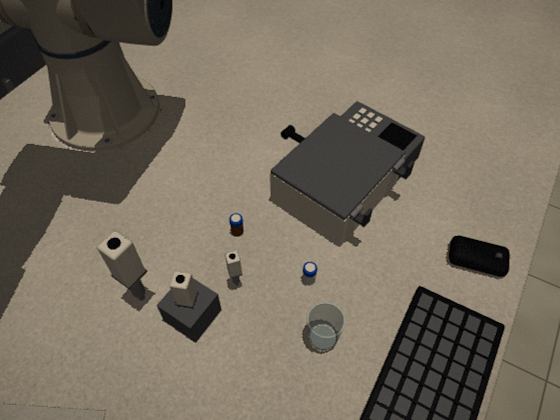

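View pics/side0.png

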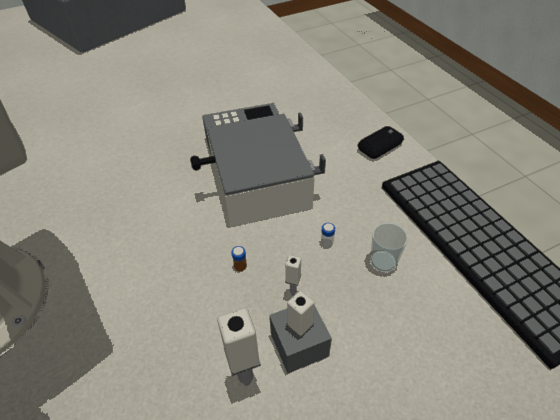

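View pics/wrist0.png

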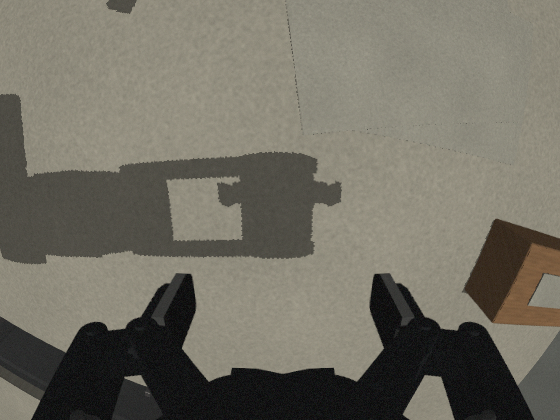

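The middle-sized probe is the one in the stand: scene (183,290), side (301,310). I'll measure poses with cut-outs next.

```bash
cat > h.py <<'E'
import numpy as np, cv2
from scipy.spatial.transform import Rotation as R
from scipy.optimize import least_squares
from rig import status, viewer, job
def Rm(rpy): return R.from_euler('xyz',rpy).as_matrix()
def proj(P,c,fish=False):
    P=np.atleast_2d(P); q=(P-c["xyz"])@Rm(c["orientation"]); K=c["intrinsics"]
    if fish:
        r=np.hypot(q[:,0],q[:,1])+1e-9; th=np.arctan2(r,q[:,2]); u=th[:,None]*q[:,:2]/r[:,None]
    else: u=q[:,:2]/q[:,2:]
    return np.c_[K[0,0]*u[:,0]+K[0,2],K[1,1]*u[:,1]+K[1,2]]
def ray(uv,c,fish=False):
    K=c["intrinsics"]; x=(uv[0]-K[0,2])/K[0,0]; y=(uv[1]-K[1,2])/K[1,1]
    if fish:
        r=np.hypot(x,y)+1e-12; d=np.array([np.sin(r)*x/r,np.sin(r)*y/r,np.cos(r)])
    else: d=np.array([x,y,1.])
    return Rm(c["orientation"])@d
def atz(uv,c,z,fish=False):
    d=ray(uv,c,fish); return c["xyz"]+d*(z-c["xyz"][2])/d[2]
E
python3 - <<'E'
from h import *
ov={}
for n in ["scene","side"]:
    im=viewer.grab_frame(n)[:,:,::-1].copy(); cv2.imwrite(f"pics/{n}1.png",im)
    np.save(f"pics/{n}1.npy",im)
    for l in ["chamber","lid","lid_handle","probe","stand","vial_a","beaker"]:
        for i,d in enumerate(viewer.cut_out(l,n)[:4]):
            m=d["mask"]; ys,xs=np.nonzero(m)
            print(n,l,round(d["p"],2),d["extent"],(xs.mean().round(1),ys.mean().round(1)),m.sum())
            np.save(f"pics/m_{n}_{l}_{i}.npy",m)
E
python3 - <<'E'
import cv2
a=cv2.imread('pics/scene1.png');b=cv2.imread('pics/side1.png')
cv2.imwrite('pics/z1.png',cv2.resize(a[80:360,80:440],None,fx=2.2,fy=2.1,interpolation=cv2.INTER_CUBIC))
cv2.imwrite('pics/z2.png',cv2.resize(b[90:390,180:430],None,fx=2,fy=2,interpolation=cv2.INTER_CUBIC))
E
```

```text
scene chamber 0.58 [272.7, 104.8, 150.9, 140.4] (np.float64(343.6), np.float64(169.8)) 13158
scene lid 0.78 [272.8, 112.4, 133.3, 105.8] (np.float64(337.2), np.float64(163.9)) 7840
scene lid 0.27 [230.9, 215.0, 17.4, 22.7] (np.float64(236.9), np.float64(224.4)) 276
scene lid 0.18 [170.5, 273.2, 26.5, 34.1] (np.float64(183.5), np.float64(289.1)) 757
scene probe 0.87 [172.4, 269.5, 25.3, 40.8] (np.float64(183.4), np.float64(288.7)) 780
scene probe 0.63 [225.2, 252.4, 15.5, 29.8] (np.float64(234.0), np.float64(265.6)) 412
scene probe 0.56 [98.9, 231.5, 48.5, 71.8] (np.float64(124.0), np.float64(262.5)) 1789
scene probe 0.33 [268.5, 103.8, 157.6, 139.5] (np.float64(343.4), np.float64(169.9)) 13329
scene stand 0.69 [157.6, 276.9, 65.7, 66.9] (np.float64(191.7), np.float64(311.9)) 1973
scene vial_a 0.66 [229.7, 214.8, 16.9, 24.1] (np.float64(236.8), np.float64(224.8)) 274
scene vial_a 0.57 [301.5, 261.0, 14.1, 26.9] (np.float64(309.7), np.float64(273.2)) 301
scene beaker 0.87 [303.7, 303.1, 41.2, 50.3] (np.float64(325.2), np.float64(325.7)) 1553
side chamber 0.57 [190.6, 106.0, 136.3, 122.
[... 314 characters left out ...]
899
side probe 0.87 [286.0, 255.1, 15.4, 38.1] (np.float64(293.0), np.float64(273.0)) 470
side probe 0.78 [284.5, 290.2, 29.2, 43.6] (np.float64(299.6), np.float64(313.2)) 958
side probe 0.62 [216.9, 308.4, 44.6, 78.9] (np.float64(239.4), np.float64(343.4)) 2181
side stand 0.89 [269.0, 308.6, 65.1, 61.8] (np.float64(299.7), np.float64(341.5)) 2372
side vial_a 0.71 [321.5, 225.1, 13.6, 24.2] (np.float64(327.6), np.float64(234.8)) 262
side vial_a 0.63 [231.8, 245.0, 14.7, 28.0] (np.float64(239.2), np.float64(258.9)) 351
side vial_a 0.21 [187.9, 115.3, 124.1, 78.9] (np.float64(255.2), np.float64(154.2)) 6053
side beaker 0.85 [369.3, 224.7, 37.7, 45.8] (np.float64(387.3), np.float64(245.5)) 1439
```

View pics/z1.png

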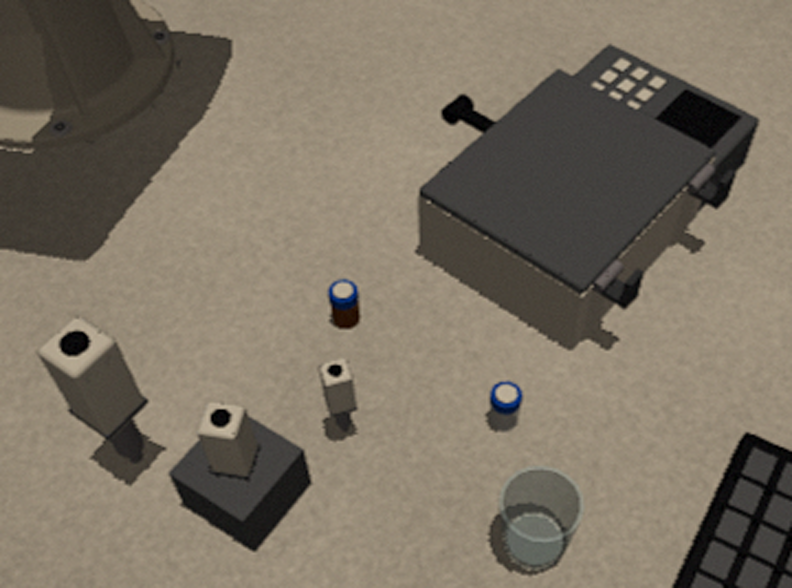

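View pics/z2.png

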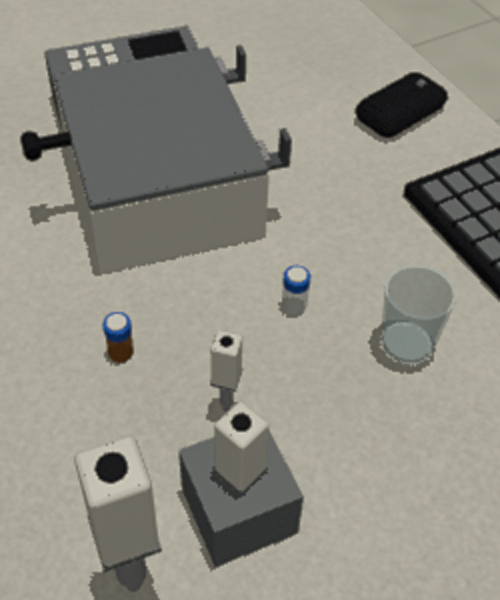

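```bash
cat > fit.py <<'E'
from h import *
cs={n:viewer.camera_params(n) for n in ["scene","side"]}
def box(x,y,yaw,x0,x1,y0,y1,z0,z1):
    c,s=np.cos(yaw),np.sin(yaw)
    return np.array([[x+c*a-s*b,y+s*a+c*b,z] for a in(x0,x1) for b in(y0,y1) for z in(z0,z1)])
# chamber
obs={"scene":[(-85,-100,95.5,272.7,171.9),(85,-100,95.5,345.9,217.1),(-85,100,95.5,335.5,113.8),(85,100,95.5,405.9,154.8),(85,-100,0,340,245.7),(-85,-100,0,270,200),(-123,0,90.5,288.2,132.4)],
"side":[(-85,-100,95.5,226,192.5),(85,-100,95.5,313.5,176),(85,100,95.5,285,115),(-85,100,95.5,211.5,130),(-85,-100,0,229,226),(85,-100,0,313,208),(-123,0,90.5,196,163)]}
def res(p,out=False,only=None):
    r=[]
    for n in obs:
        if only and n!=only: continue
        o=np.array(obs[n]);c,s=np.cos(p[2]),np.sin(p[2])
        P=np.c_[p[0]+c*o[:,0]-s*o[:,1],p[1]+s*o[:,0]+c*o[:,1],o[:,2]]
        r.append(proj(P,cs[n])-o[:,3:])
    return r if out else np.concatenate(r).ravel()
s=least_squares(res,[600,-100,0],loss='soft_l1'); print("chamber",s.x.round(3)); 
for a in res(s.x,True): print(a.round(1).tolist())
for n in obs: print(n,least_squares(lambda p:res(p,only=n),s.x,loss='soft_l1').x.round(3))
x,y,w=s.x
f=lambda a,b:(x+np.cos(w)*a-np.sin(w)*b,y+np.sin(w)*a+np.cos(w)*b)
print("handle",f(-123,0),"hinge",f(85,0),"mark",f(-9,-10))
# rough positions
for n,l,z in [("scene","probe_0",97),("side","probe_1",97),("scene","stand_0",35),("side","stand_0",35),("scene","beaker_0",37),("side","beaker_0",37),("scene","vial_a_0",22),("side","vial_a_1",22),("scene","vial_a_1",22),("side","vial_a_0",22),("scene","probe_1",40),("side","probe_0",40),("scene","probe_2",120),("side","probe_2",120)]:
    ys,xs=np.nonzero(np.load(f"pics/m_{n}_{l}.npy")); print(n,l,atz((xs.mean(),ys.mean()),cs[n],z).round(0))
# probe silhouettes IoU, stand too
def iou(p,ms,dims):
    t=0
    for n,m in ms.items():
        h=cv2.convexHull((proj(box(*p,*dims),cs[n])*16).round().astype(np.int32)); im=np.zeros((420,560),np.uint8)
        cv2.fillConvexPoly(im,h,1,shift=4); im=im>0
        t-=(im&m).sum()/(im|m).sum()
    return t
from scipy.optimize import minimize,differential_evolution
mp={"scene":np.load("pics/m_scene_probe_0.npy"),"side":np.load("pics/m_side_probe_1.npy")}
P0=atz((183.4,288.7),cs["scene"],97)
b=[(P0[0]-20,P0[0]+20),(P0[1]-20,P0[1]+20),(-.8,.8)]
r=differential_evolution(iou,b,args=(mp,(-14,14,-14,14,62,132)),seed=0);print("probe",r.x.round(3),r.fun)
ms={n:np.load(f"pics/m_{n}_stand_0.npy")|mp[n] for n in mp}
def iou2(p):
    t=0
    for n,m in ms.items():
        im=np.zeros((420,560),np.uint8)
        for d,q in (((-35,35,-35,35,0,62),p),((-14,14,-14,14,62,132),r.x)):
            h=cv2.convexHull((proj(box(*q,*d),cs[n])*16).round().astype(np.int32)); cv2.fillConvexPoly(im,h,1,shift=4)
        im=im>0; t-=(im&m).sum()/(im|m).sum()
    return t
r2=differential_evolution(iou2,b,seed=0);print("stand",r2.x.round(3),r2.fun)
for n in cs:
    im=cv2.imread(f"pics/{n}1.png"); im=cv2.resize(im,None,fx=3,fy=3,interpolation=cv2.INTER_CUBIC)
    for q,d in ((r.x,(-14,14,-14,14,62,132)),(r2.x,(-35,35,-35,35,0,62)),(s.x,(-85,85,-100,100,0,95.5))):
        B=box(*q,*d)
        for i in range(8):
            for j in range(i):
                if bin(i^j).count('1')==1:
                    a,bb=proj(B[[i,j]],cs[n])*3+1; cv2.line(im,tuple(map(int,a)),tuple(map(int,bb)),(0,255,0),1)
    cv2.imwrite(f"pics/ov_{n}.png",im[(720 if n=="scene" else 780):1110,(300 if n=="scene" else 600):][:, :800])
E
python3 fit.py
```

```text
chamber [ 5.66913e+02  4.41700e+01 -1.91000e-01]
[[-2.8, -2.3], [-1.0, 1.3], [-1.2, -1.9], [0.7, -2.9], [-0.4, 1.7], [0.8, 0.4], [0.3, -0.2]]
[[-1.0, -0.2], [1.8, -2.1], [0.8, -2.3], [-4.3, -3.3], [1.3, 0.8], [0.3, 0.8], [0.3, -0.3]]
scene [ 5.67764e+02  4.41580e+01 -1.90000e-01]
side [ 5.65908e+02  4.29470e+01 -1.98000e-01]
handle (np.float64(446.1453993711671), np.float64(67.49591191461023)) hinge (np.float64(650.3709364249006), np.float64(28.05063317159565)) mark (np.float64(556.1802957014338), np.float64(36.05832947595159))
scene probe_0 [ 468. -314.   97.]
side probe_1 [ 470. -313.   97.]
scene stand_0 [ 478. -321.   35.]
side stand_0 [ 465. -324.   35.]
scene beaker_0 [ 680. -237.   37.]
side beaker_0 [ 687. -235.   37.]
scene vial_a_0 [ 445. -132.   22.]
side vial_a_1 [ 445. -133.   22.]
scene vial_a_1 [ 612. -157.   22.]
side vial_a_0 [ 612. -157.   22.]
scene probe_1 [ 494. -217.   40.]
side probe_0 [ 511. -213.   40.]
scene probe_2 [ 371. -330.  120.]
side probe_2 [ 373. -327.  120.]
probe [ 468.186 -314.311    0.553] -1.7665798339905596
stand [ 4.69190e+02 -3.13654e+02 -8.40000e-02] -1.9005902323174644
```

View pics/ov_scene.png

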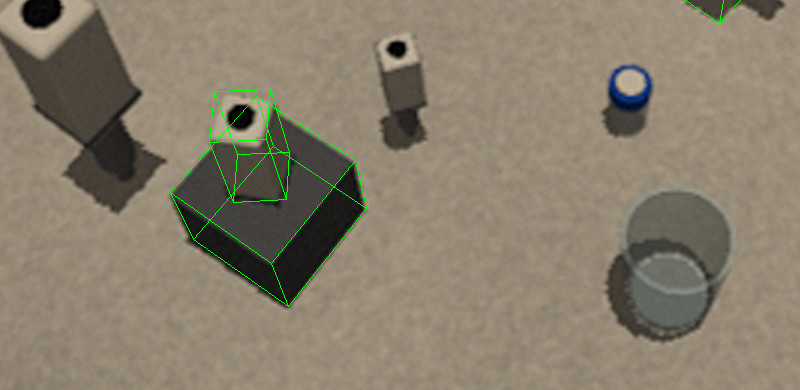

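View pics/ov_side.png

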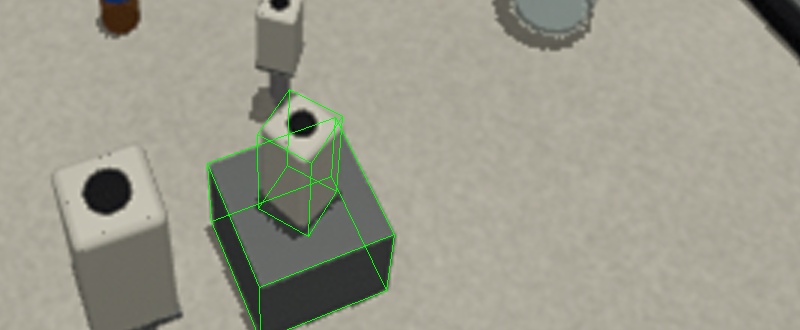

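```bash
python3 - <<'E'
from h import *
cs={n:viewer.camera_params(n) for n in ["scene","side"]}
def tri(uv):
    A=[];b=[]
    for n in uv:
        d=ray(uv[n],cs[n]);d/=np.linalg.norm(d);M=np.eye(3)-np.outer(d,d);A.append(M);b.append(M@cs[n]["xyz"])
    return np.linalg.lstsq(np.vstack(A),np.concatenate(b),rcond=None)[0]
print(tri({"scene":(180.0,278.7),"side":(300.,301.)}))
for n,w,o in (("scene",(165,262,40,50),0),("side",(275,282,50,60),0)):
    im=cv2.imread(f"pics/{n}1.png")[w[1]:w[1]+w[3],w[0]:w[0]+w[2]]
    cv2.imwrite(f"pics/zz_{n}.png",cv2.resize(im,None,fx=10,fy=10,interpolation=cv2.INTER_NEAREST))
E
```

```text
[ 468.9536162  -314.31358149  132.14827655]
```

View pics/zz_scene.png

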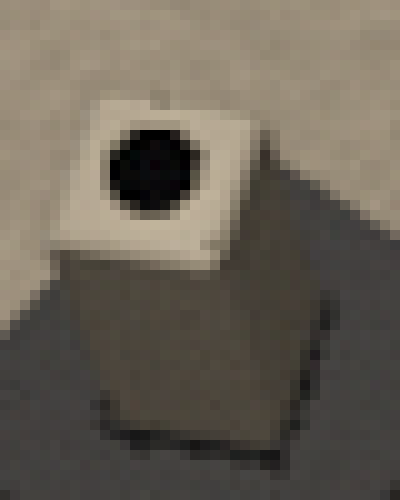

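View pics/zz_side.png

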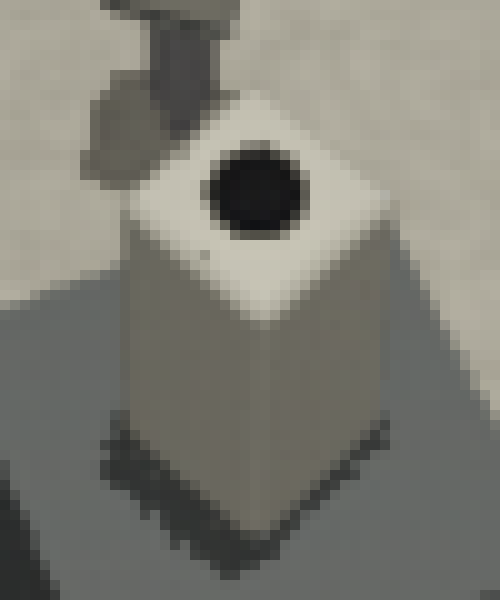

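```bash
python3 - <<'E'
from h import *
for n,cc in (("scene",[(170.5,286.5),(187,289),(191.2,274),(175,272)]),("side",[(287.5,303),(301,314),(314,302),(300,291)])):
    c=viewer.camera_params(n)
    P=np.array([atz(u,c,132) for u in cc])[:,:2]
    print(P.mean(0).round(1)); e=np.roll(P,-1,0)-P
    print(np.linalg.norm(e,axis=1).round(1),np.degrees(np.arctan2(e[:,1],e[:,0])).round(1))
E
```

```text
[ 471.9 -316.3]
[25.3 25.1 25.1 24.4] [  19.9  111.1 -158.6  -69.3]
[ 468.7 -315.9]
[24.4 25.5 25.4 25.6] [ -69.8   18.3  110.1 -159.4]
```

```bash
cat > go.py <<'E'
import sys
from h import *
def go(x,y,z,yaw,quiet=False):
    s=status.sense(); R0=Rm(s["tcp_rot"]); Rt=Rm([np.pi,0,yaw])
    d=R0.T@(np.array([x,y,z])-s["eef_pos"])/1000
    rv=R.from_matrix(R0.T@Rt).as_rotvec()
    print("shift",d.round(4).tolist(),"turn",rv.round(3).tolist(),"| t",round(s["clock"],2),"tcp",s["eef_pos"].round(1).tolist(),"rpy",s["tcp_rot"].round(3).tolist(),"F",s["contact_force"].round(1).tolist(),"op",round(s["opening"],3),"q",s["qpos"].round(2).tolist())
if __name__=="__main__": go(*map(float,sys.argv[1:5]))
E
python3 go.py 446 67.5 190 -1.762
```

```text
shift [-0.5458, -0.4441, 0.0633] turn [-0.0, -0.0, 0.518] | t 0.95 tcp [200.6, -591.9, 253.3] rpy [-3.142, -0.0, -1.244] F [0.2, -0.4, 0.1] op 0.996 q [-1.25, 0.35, 1.63, 0.0, 1.16, -0.0]
```

Call:
{"name": "send_rows", "arguments": {"plan": [[[-0.546,-0.444,0],[0,0,0.518],1],[[-0.546,-0.444,0],[0,0,0.518],1],[[-0.546,-0.444,0],[0,0,0.518],1],[[-0.546,-0.444,0],[0,0,0.518],1],[[-0.546,-0.444,0],[0,0,0.518],1]]}}

```text
clock: 1.37
eef_pos: [273.2, -395.5, 253.3]
tcp_rot: [-3.141, -0.0, -1.77]
contact_force: [-0.1, 1.0, 0.1]
opening: 0.999
```

```bash
python3 go.py 446 67.5 190 -1.762
```

```text
shift [-0.488, -0.0776, 0.0632] turn [-0.0, -0.0, -0.008] | t 1.37 tcp [273.2, -395.5, 253.3] rpy [-3.141, -0.0, -1.77] F [-0.1, 1.0, 0.1] op 0.999 q [-0.97, 0.13, 1.93, 0.0, 1.08, 0.8]
```

Call:
{"name": "send_rows", "arguments": {"plan": [[[-0.488,-0.078,0],[0,0,-0.008],1],[[-0.488,-0.078,0],[0,0,-0.008],1],[[-0.488,-0.078,0],[0,0,-0.008],1],[[-0.488,-0.078,0],[0,0,-0.008],1],[[-0.488,-0.078,0],[0,0,-0.008],1]]}}

```text
clock: 1.78
eef_pos: [346.1, -200.2, 253.6]
tcp_rot: [-3.14, -0.0, -1.763]
contact_force: [0.8, -0.5, -0.2]
opening: 0.997
```

```bash
python3 go.py 446 67.5 190 -1.762
```

```text
shift [-0.2818, -0.047, 0.0635] turn [-0.001, -0.0, -0.001] | t 1.78 tcp [346.1, -200.2, 253.6] rpy [-3.14, -0.0, -1.763] F [0.8, -0.5, -0.2] op 0.997 q [-0.53, -0.01, 2.08, 0.0, 1.07, 1.23]
```

Call:
{"name": "send_rows", "arguments": {"plan": [[[-0.282,-0.047,0.063],[0,0,0],1],[[-0.282,-0.047,0.063],[0,0,0],1],[[-0.282,-0.047,0.063],[0,0,0],1],[[-0.282,-0.047,0.063],[0,0,0],1],[[-0.282,-0.047,0.063],[0,0,0],1]]}}

```text
clock: 2.2
eef_pos: [417.2, -9.1, 208.9]
tcp_rot: [-3.139, -0.0, -1.763]
contact_force: [0.9, -0.2, -0.2]
opening: 1.004
```

```bash
python3 go.py 446 67.5 190 -1.762
```

```text
shift [-0.0807, -0.0136, 0.0189] turn [-0.003, -0.0, -0.001] | t 2.2 tcp [417.2, -9.1, 208.9] rpy [-3.139, -0.0, -1.763] F [0.9, -0.2, -0.2] op 1.004 q [-0.02, 0.08, 2.1, -0.0, 0.96, 1.74]
```

Call:
{"name": "send_rows", "arguments": {"plan": [[[-0.041,-0.007,0.009],[0,0,0],1],[[-0.081,-0.0136,0.019],[-0.003,0,0],1],[[-0.081,-0.0136,0.019],[-0.003,0,0],1],[[-0.081,-0.0136,0.019],[-0.003,0,0],1],[[-0.081,-0.0136,0.019],[-0.003,0,0],1]]}}

```text
clock: 2.62
eef_pos: [445.7, 67.8, 189.8]
tcp_rot: [3.14, -0.001, -1.761]
contact_force: [-0.8, -0.1, -0.0]
opening: 0.999
```

```bash
cat > wv.py <<'E'
import sys
from h import *
from go import go
im=None
c=viewer.camera_params("wrist"); im=viewer.grab_frame("wrist")[:,:,::-1].copy()
import pickle; pickle.dump((c,im),open(f"pics/{sys.argv[1]}.pkl","wb"))
for i in range(2,len(sys.argv)):
    P=np.array(eval(sys.argv[i]),float); u=proj(P,c,True)[0]; print("px",u.round(1)); cv2.drawMarker(im,tuple(int(v) for v in u.round()),(0,255,0),cv2.MARKER_CROSS,9,1)
cv2.imwrite(f"pics/{sys.argv[1]}.png",im)
E
python3 go.py 446 67.5 93.5 -1.762; python3 wv.py w1 "[446.1,67.5,90.5]" "[446.1,67.5,99.5]"
```

```text
shift [0.0002, -0.0005, 0.0963] turn [0.001, -0.001, 0.001] | t 2.62 tcp [445.7, 67.8, 189.8] rpy [3.14, -0.001, -1.761] F [-0.8, -0.1, -0.0] op 0.999 q [0.15, 0.16, 2.05, -0.0, 0.93, 1.91]
px [282.6 221.6]
px [282.6 226.1]
```

View pics/w1.png

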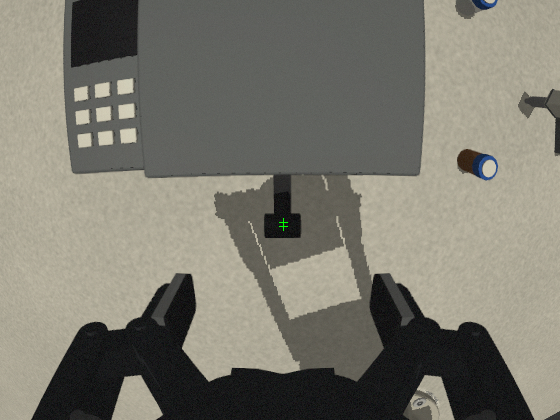

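Call:
{"name": "send_rows", "arguments": {"plan": [[[0,0,0.035],[0,0,0],1],[[0,0,0.07],[0,0,0],1],[[0,0,0.096],[0,0,0],1],[[0,0,0.096],[0,0,0],-1],[[0,0,0.096],[0,0,0],-1]], "squeeze": 30}}

```text
clock: 3.08
eef_pos: [444.6, 65.8, 93.8]
tcp_rot: [3.138, -0.002, -1.765]
contact_force: [-0.4, -0.1, 0.1]
opening: 0.744
```

Call:
{"name": "send_rows", "arguments": {"plan": [[[0,0,0],[0,0,0],-1],[[0,0,0],[0,0,0],-1],[[0,0,0],[0,0,0],-1],[[0,0,0],[0,0,0],-1],[[0,0,0],[0,0,0],-1]]}}

```text
clock: 3.5
eef_pos: [446.3, 67.5, 95.9]
tcp_rot: [-3.141, 0.002, -1.766]
contact_force: [-1.7, 13.6, 7.8]
opening: 0.295
```

```bash
python3 go.py 446 67.5 93.5 -1.762; python3 wv.py w2 
```

```text
shift [0.0, 0.0003, 0.0024] turn [-0.0, 0.002, -0.004] | t 3.5 tcp [446.3, 67.5, 95.9] rpy [-3.141, 0.002, -1.766] F [-1.7, 13.6, 7.8] op 0.295 q [0.15, 0.32, 2.12, 0.0, 0.7, 1.91]
```

View pics/w2.png

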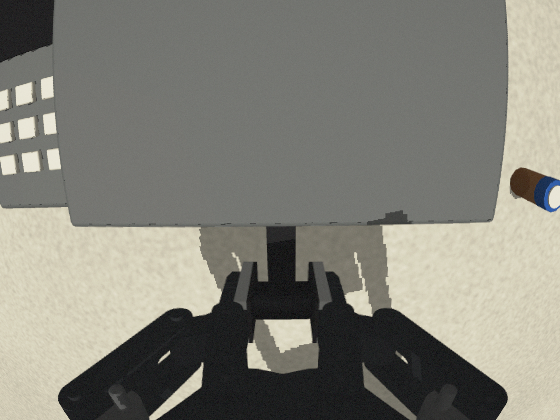

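```bash
cat > arc.py <<'E'
import sys
from h import *
O=np.array([446.3,67.5,95.9]);w=-0.193
def pt(t):
    dx=208*(1-np.cos(t))+5*np.sin(t); dz=208*np.sin(t)+5*(np.cos(t)-1)
    return O+[dx*np.cos(w),dx*np.sin(w),dz]
if __name__=="__main__":
    s=status.sense();R0=Rm(s["tcp_rot"])
    rv=R.from_matrix(R0.T@Rm([np.pi,0,w-np.pi/2])).as_rotvec()
    for t in map(float,sys.argv[1:]): print(t,(R0.T@(pt(t)-s["eef_pos"])/1000).round(3).tolist())
    print(rv.round(3).tolist(),s["eef_pos"].round(1),s["contact_force"].round(1),s["opening"],s["qpos"].round(2).tolist())
    ts=np.linspace(0,2.2,441);P=np.array([pt(t) for t in ts]);k=np.argmin(np.linalg.norm(P-s["eef_pos"],axis=1));print("theta",ts[k],(s["eef_pos"]-P[k]).round(1))
E
python3 arc.py .1 .2 .3 .4 .5
```

```text
0.1 [-0.0, -0.002, -0.021]
0.2 [-0.0, -0.005, -0.041]
0.3 [-0.0, -0.011, -0.061]
0.4 [-0.0, -0.018, -0.081]
0.5 [-0.0, -0.028, -0.099]
[-0.0, 0.002, -0.002] [446.3  67.5  95.9] [-2.4 14.1  8.9] 0.29625764910965047 [0.15, 0.32, 2.12, 0.0, 0.7, 1.91]
theta 0.0 [-0. -0. -0.]
```

Call:
{"name": "send_rows", "arguments": {"plan": [[[0,-0.002,-0.021],[0,0,0],-1],[[0,-0.005,-0.041],[0,0,0],-1],[[0,-0.011,-0.061],[0,0,0],-1],[[0,-0.018,-0.081],[0,0,0],-1],[[0,-0.028,-0.099],[0,0,0],-1]]}}

```text
clock: 3.97
eef_pos: [474.7, 62.4, 197.6]
tcp_rot: [-3.138, 0.004, -1.765]
contact_force: [5.5, 4.9, -6.6]
opening: 0.299
```

```bash
python3 arc.py .6 .7 .8 .9 1.0
```

```text
0.6 [0.0, -0.01, -0.015]
0.7 [0.0, -0.023, -0.031]
0.8 [0.0, -0.038, -0.046]
0.9 [0.0, -0.054, -0.059]
1.0 [0.0, -0.071, -0.071]
[-0.004, 0.004, -0.002] [474.7  62.4 197.6] [ 5.5  4.9 -6.6] 0.2985632337055378 [0.13, 0.19, 2.0, 0.0, 0.95, 1.89]
theta 0.515 [-0.5  0.5 -0.1]
```

Call:
{"name": "send_rows", "arguments": {"plan": [[[0,-0.01,-0.015],[0,0,0],-1],[[0,-0.023,-0.031],[0,0,0],-1],[[0,-0.038,-0.046],[-0.004,0.004,0],-1],[[0,-0.054,-0.059],[-0.004,0.004,0],-1],[[0,-0.071,-0.071],[-0.004,0.004,0],-1]]}}

```text
clock: 4.38
eef_pos: [545.0, 49.3, 270.9]
tcp_rot: [-3.14, 0.003, -1.765]
contact_force: [6.7, 6.5, -12.6]
opening: 0.298
```

```bash
python3 arc.py 1.1 1.2 1.3 1.4 1.5; python3 - <<'E'
from h import *
cv2.imwrite("pics/side2.png",viewer.grab_frame("side")[:,:,::-1])
E
```

```text
1.1 [0.001, -0.018, -0.008]
1.2 [0.001, -0.037, -0.016]
1.3 [0.001, -0.057, -0.022]
1.4 [0.001, -0.077, -0.026]
1.5 [0.001, -0.098, -0.028]
[-0.002, 0.003, -0.002] [545.   49.3 270.9] [  6.7   6.5 -12.6] 0.29830410773699295 [0.09, 0.21, 1.78, 0.0, 1.14, 1.85]
theta 1.01 [-1.   1.3  1.2]
```

View pics/side2.png

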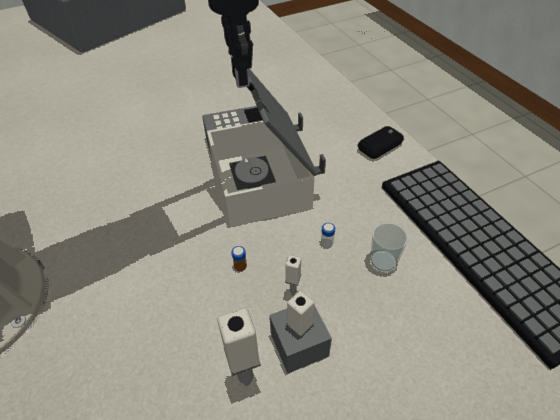

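The lid follows the gripper to about 1 rad, and the disc with its ring shows at about (255,170). Continuing the arc.

Call:
{"name": "send_rows", "arguments": {"plan": [[[0,-0.018,-0.008],[0,0,0],-1],[[0,-0.037,-0.016],[0,0,0],-1],[[0,-0.057,-0.022],[0,0,0],-1],[[0,-0.077,-0.026],[0,0,0],-1],[[0,-0.098,-0.028],[0,0,0],-1]]}}

```text
clock: 4.85
eef_pos: [644.9, 30.8, 302.6]
tcp_rot: [-3.136, 0.005, -1.765]
contact_force: [0.8, 7.2, -10.4]
opening: 0.293
```

```bash
python3 arc.py 1.6 1.7 1.75 1.8 1.84
```

```text
1.6 [0.002, -0.017, 0.004]
1.7 [0.002, -0.038, 0.006]
1.75 [0.002, -0.048, 0.008]
1.8 [0.002, -0.058, 0.011]
1.84 [0.002, -0.066, 0.013]
[-0.006, 0.005, -0.001] [644.9  30.8 302.6] [  0.8   7.2 -10.4] 0.2933879208013336 [0.04, 0.34, 1.54, 0.0, 1.25, 1.81]
theta 1.52 [-0.1  2.1  3.8]
```

Call:
{"name": "send_rows", "arguments": {"plan": [[[0,-0.017,0.003],[0,0,0],-1],[[0,-0.038,0.006],[0,0,0],-1],[[0,-0.048,0.008],[0,0,0],-1],[[0,-0.058,0.011],[0,0,0],-1],[[0,-0.066,0.013],[0,0,0],-1]]}}

```text
clock: 5.27
eef_pos: [711.2, 18.6, 292.5]
tcp_rot: [-3.132, 0.007, -1.765]
contact_force: [0.4, 3.7, 5.5]
opening: 0.299
```

```bash
python3 arc.py 1.85 1.87 1.9; python3 - <<'E'
from h import *
cv2.imwrite("pics/side3.png",viewer.grab_frame("side")[:,:,::-1])
E
```

```text
1.85 [0.003, -0.001, 0.003]
1.87 [0.003, -0.005, 0.004]
1.9 [0.003, -0.011, 0.006]
[-0.01, 0.007, -0.001] [711.2  18.6 292.5] [0.4 3.7 5.5] 0.29899909158098414 [0.02, 0.45, 1.4, 0.01, 1.28, 1.79]
theta 1.84 [1.8 2.5 2.5]
```

View pics/side3.png

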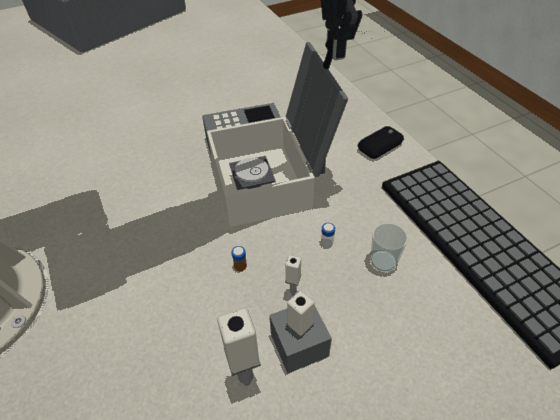

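Call:
{"name": "send_rows", "arguments": {"plan": [[[0,-0.004,0.002],[0,0,0],0.3],[[0,-0.004,0.002],[0,0,0],1],[[0,-0.004,0.002],[0,0,0],1],[[0,-0.004,0.002],[0,0,0],1],[[0,-0.004,0],[0,0,0],1]]}}

```text
clock: 5.73
eef_pos: [715.6, 17.6, 292.0]
tcp_rot: [-3.132, 0.007, -1.765]
contact_force: [-0.2, -0.5, -0.3]
opening: 0.984
```

Call:
{"name": "send_rows", "arguments": {"plan": [[[0,0,-0.03],[0,0,0],1],[[0,0,-0.06],[0,0,0],1],[[0,0,-0.06],[0,0,0],1],[[0,0,-0.06],[0,0,0],1],[[0,0,-0.06],[0,0,0],1]]}}

```text
clock: 6.15
eef_pos: [714.5, 17.3, 351.8]
tcp_rot: [-3.132, 0.007, -1.765]
contact_force: [0.9, -0.5, -1.1]
opening: 0.999
```

```bash
python3 - <<'E'
from h import *
c=viewer.camera_params("scene"); im=viewer.grab_frame("scene")[:,:,::-1]; cv2.imwrite("pics/scene4.png",im)
im2=viewer.grab_frame("side")[:,:,::-1]; cv2.imwrite("pics/side4.png",im2)
cv2.imwrite("pics/s4z.png",np.hstack([cv2.resize(im[60:260,240:440],(400,400)),cv2.resize(im2[30:230,180:380],(400,400))]))
E
python3 go.py 469.5 -315 300 -1.21
```

```text
shift [0.3736, 0.1764, 0.0468] turn [-0.009, 0.004, -0.555] | t 6.25 tcp [714.2, 17.3, 350.6] rpy [-3.134, 0.006, -1.765] F [0.4, 0.1, 0.9] op 0.998 q [0.02, 0.42, 1.31, 0.0, 1.39, 1.78]
```

View pics/s4z.png

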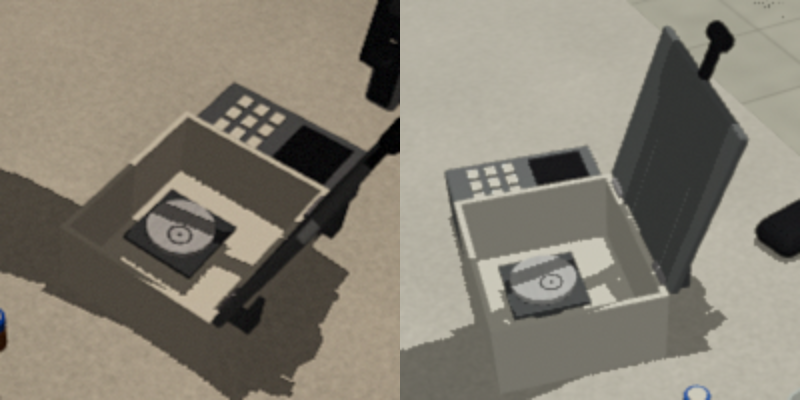

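```bash
python3 - <<'E'
from h import *
for n,u in (("scene",(329.8,176.8)),("side",(255.3,170.8))): print(n,atz(u,viewer.camera_params(n),48))
E
```

```text
scene [554.93467959  37.44546778  48.        ]
side [554.74842703  37.36813623  48.        ]
```

Call:
{"name": "send_rows", "arguments": {"plan": [[[0.0376,0.0178,0],[0,0,-0.11],1],[[0.075,0.0355,0],[0,0,-0.22],1],[[0.112,0.053,0],[0,0,-0.33],1],[[0.15,0.071,0],[0,0,-0.44],1],[[0.187,0.089,0],[0,0,-0.555],1]]}}

```text
clock: 6.67
eef_pos: [589.0, -150.0, 347.4]
tcp_rot: [-3.133, 0.003, -1.204]
contact_force: [0.7, -0.6, -0.6]
opening: 1.001
```

```bash
python3 go.py 469.5 -315 260 -1.21
```

```text
shift [0.1114, 0.1714, 0.0857] turn [-0.008, 0.003, 0.006] | t 6.67 tcp [589.0, -150.0, 347.4] rpy [-3.133, 0.003, -1.204] F [0.7, -0.6, -0.6] op 1.001 q [-0.26, 0.25, 1.56, 0.01, 1.32, 0.95]
```

Call:
{"name": "send_rows", "arguments": {"plan": [[[0.022,0.034,0.005],[-0.008,0.003,0.006],1],[[0.044,0.068,0.015],[-0.008,0.003,0.006],1],[[0.067,0.103,0.035],[-0.008,0.003,0.006],1],[[0.089,0.137,0.06],[-0.008,0.003,0.006],1],[[0.111,0.171,0.086],[-0.008,0.003,0.006],1]]}}

```text
clock: 7.08
eef_pos: [477.1, -303.2, 268.5]
tcp_rot: [3.142, -0.0, -1.21]
contact_force: [0.8, -0.9, -1.1]
opening: 0.999
```

```bash
python3 go.py 469.5 -315 100 -1.21;  python3 wv.py w3 "[469.5,-315,132]"
```

```text
shift [0.0083, 0.0113, 0.1685] turn [0.0, -0.0, -0.0] | t 7.08 tcp [477.1, -303.2, 268.5] rpy [3.142, -0.0, -1.21] F [0.8, -0.9, -1.1] op 0.999 q [-0.57, 0.25, 1.75, -0.0, 1.15, 0.64]
px [292.1 218.9]
```

View pics/w3.png

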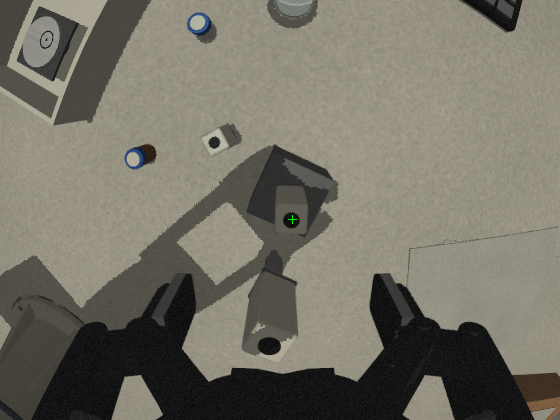

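Call:
{"name": "send_rows", "arguments": {"plan": [[[0.0083,0.0113,0.03],[0,0,0],1],[[0.0083,0.0113,0.065],[0,0,0],1],[[0.0083,0.0113,0.1],[0,0,0],1],[[0.0083,0.0113,0.12],[0,0,0],1],[[0.0083,0.0113,0.12],[0,0,0],1]]}}

```text
clock: 7.55
eef_pos: [460.0, -315.5, 138.3]
tcp_rot: [3.129, 0.011, -1.212]
contact_force: [-0.5, 0.4, 0.4]
opening: 1.002
```

```bash
python3 go.py 469.5 -315 100 -1.21;  python3 wv.py w4 "[469.5,-315,132]"
```

```text
shift [0.0032, -0.0095, 0.0382] turn [0.012, 0.011, -0.002] | t 7.55 tcp [460.0, -315.5, 138.3] rpy [3.129, 0.011, -1.212] F [-0.5, 0.4, 0.4] op 1.002 q [-0.6, 0.4, 1.86, -0.0, 0.9, 0.61]
px [288.7 276.6]
```

View pics/w4.png

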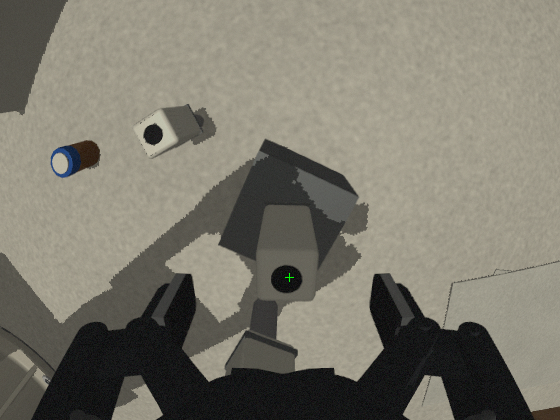

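```bash
python3 go.py 469.5 -315 100 -1.21; python3 -c "
from h import *
print(status.sense()['qvel'],status.sense()['joint_efforts'])"
```

```text
shift [0.0019, -0.0084, 0.0408] turn [0.011, 0.009, -0.001] | t 7.6 tcp [461.5, -316.4, 140.9] rpy [3.131, 0.009, -1.211] F [0.5, -0.2, -0.3] op 0.997 q [-0.6, 0.39, 1.86, -0.0, 0.9, 0.61]
[ 0.00541865 -0.04910065 -0.05203416  0.00080034  0.02566883 -0.00011039] [-2.25793999e-01 -5.39349210e+01 -2.59012681e+01 -2.55359028e-02
 -3.49500887e-01  1.80670231e-03]
```

Call:
{"name": "send_rows", "arguments": {"plan": [[[0.002,-0.008,0],[0.01,0.008,0],1],[[0.002,-0.008,0.01],[0.01,0.008,0],1],[[0.002,-0.008,0.02],[0.01,0.008,0],1],[[0.002,-0.008,0.02],[0.01,0.008,0],1],[[0.002,-0.008,0.02],[0.01,0.008,0],1]]}}

```text
clock: 8.02
eef_pos: [469.3, -315.1, 120.6]
tcp_rot: [3.141, 0.001, -1.211]
contact_force: [0.2, 0.6, 0.1]
opening: 0.998
```

```bash
python3 go.py 469.5 -315 100 -1.21
```

```text
shift [0.0, -0.0003, 0.0206] turn [0.001, 0.001, -0.001] | t 8.02 tcp [469.3, -315.1, 120.6] rpy [3.141, 0.001, -1.211] F [0.2, 0.6, 0.1] op 0.998 q [-0.59, 0.42, 1.87, -0.0, 0.85, 0.62]
```

Call:
{"name": "send_rows", "arguments": {"plan": [[[0,0,0.01],[0,0,0],1],[[0,0,0.02],[0,0,0],1],[[0,0,0.02],[0,0,0],1],[[0,0,0.02],[0,0,0],-1],[[0,0,0.02],[0,0,0],-1]], "squeeze": 50}}

```text
clock: 8.43
eef_pos: [469.2, -315.1, 100.5]
tcp_rot: [3.14, 0.001, -1.211]
contact_force: [0.4, -0.5, 0.1]
opening: 0.747
```

Call:
{"name": "send_rows", "arguments": {"plan": [[[0,0,0],[0,0,0],-1],[[0,0,0],[0,0,0],-1],[[0,0,0],[0,0,0],-1],[[0,0,0],[0,0,0],-1],[[0,0,0],[0,0,0],-1]]}}

```text
clock: 8.85
eef_pos: [469.4, -315.2, 100.8]
tcp_rot: [3.141, 0.001, -1.211]
contact_force: [-0.9, 0.3, 2.8]
opening: 0.321
```

```bash
python3 go.py 469.5 -315 200 -1.21;python3 wv.py w5 "[469.5,-315,132]"; python3 - <<'E'
from h import *
im=viewer.grab_frame("side")[:,:,::-1]; cv2.imwrite("pics/side5.png",im)
E
```

```text
shift [-0.0003, -0.0001, -0.0992] turn [0.001, 0.001, -0.001] | t 8.85 tcp [469.4, -315.2, 100.8] rpy [3.141, 0.001, -1.211] F [-0.9, 0.3, 2.8] op 0.321 q [-0.59, 0.45, 1.88, -0.0, 0.81, 0.62]
px [281.9 347.5]
```

View pics/w5.png

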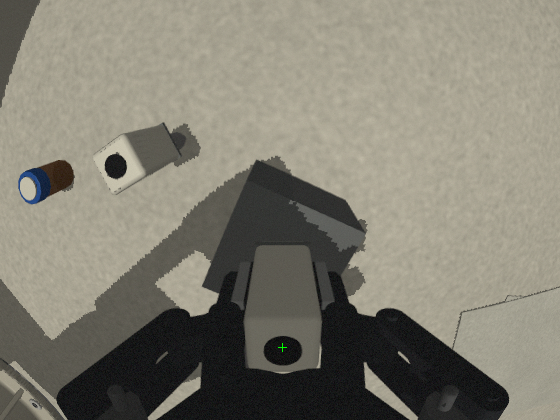

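View pics/side5.png

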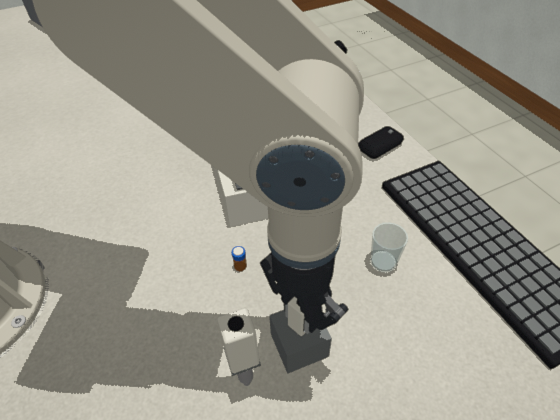

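Call:
{"name": "send_rows", "arguments": {"plan": [[[0,0,-0.02],[0,0,0],-1],[[0,0,-0.05],[0,0,0],-1],[[0,0,-0.08],[0,0,0],-1],[[0,0,-0.11],[0,0,0],-1],[[0,0,-0.13],[0,0,0],-1]]}}

```text
clock: 9.37
eef_pos: [470.0, -315.6, 233.4]
tcp_rot: [-3.141, -0.001, -1.211]
contact_force: [0.5, -1.1, -1.0]
opening: 0.323
```

```bash
python3 go.py 554.8 37.4 240 -1.21
```

```text
shift [-0.3006, -0.2036, -0.0068] turn [-0.0, -0.001, -0.001] | t 9.37 tcp [470.0, -315.6, 233.4] rpy [-3.141, -0.001, -1.211] F [0.5, -1.1, -1.0] op 0.323 q [-0.59, 0.28, 1.78, -0.0, 1.08, 0.62]
```

Call:
{"name": "send_rows", "arguments": {"plan": [[[-0.02,-0.0136,-0.003],[0,0,0],-1],[[-0.05,-0.034,-0.006],[0,0,0],-1],[[-0.08,-0.054,-0.006],[0,0,0],-1],[[-0.11,-0.075,-0.006],[0,0,0],-1],[[-0.14,-0.095,-0.006],[0,0,0],-1]]}}

```text
clock: 9.78
eef_pos: [509.6, -149.6, 239.2]
tcp_rot: [-3.141, -0.001, -1.212]
contact_force: [-0.4, 0.2, -1.7]
opening: 0.319
```

```bash
python3 go.py 554.8 37.4 240 -1.21
```

```text
shift [-0.1592, -0.108, -0.0009] turn [-0.0, -0.001, -0.002] | t 9.78 tcp [509.6, -149.6, 239.2] rpy [-3.141, -0.001, -1.212] F [-0.4, 0.2, -1.7] op 0.319 q [-0.29, 0.22, 1.85, -0.0, 1.07, 0.92]
```

Call:
{"name": "send_rows", "arguments": {"plan": [[[-0.033,-0.022,0],[0,0,0],-1],[[-0.066,-0.045,0],[0,0,0],-1],[[-0.1,-0.068,0],[0,0,0],-1],[[-0.13,-0.088,0],[0,0,0],-1],[[-0.159,-0.108,0],[0,0,0],-1]]}}

```text
clock: 10.2
eef_pos: [554.7, 39.4, 238.9]
tcp_rot: [-3.142, -0.001, -1.211]
contact_force: [0.7, 0.4, -1.5]
opening: 0.321
```

Call:
{"name": "send_rows", "arguments": {"plan": [[[0,0,0],[0,0,0],-1],[[0,0,0],[0,0,0],-1],[[0,0,0],[0,0,0],-1],[[0,0,0],[0,0,0],-1],[[0,0,0],[0,0,0],-1]]}}

```text
clock: 10.62
eef_pos: [554.4, 38.2, 238.8]
tcp_rot: [3.141, -0.001, -1.213]
contact_force: [0.5, -0.5, -1.1]
opening: 0.323
```

```bash
python3 go.py 554.8 37.4 170 -1.21;python3 wv.py w6 "[554.8,37.4,48]"; python3 - <<'E'
from h import *
im=viewer.grab_frame("scene")[:,:,::-1]; cv2.imwrite("pics/scene6.png",im)
im2=viewer.grab_frame("side")[:,:,::-1]; cv2.imwrite("pics/side6.png",im2)
cv2.imwrite("pics/s6z.png",np.hstack([cv2.resize(im[60:260,240:440],(400,400)),cv2.resize(im2[30:230,180:380],(400,400))]))
E
```

```text
shift [0.0009, -0.0001, 0.0688] turn [0.0, -0.001, -0.003] | t 10.62 tcp [554.4, 38.2, 238.8] rpy [3.141, -0.001, -1.213] F [0.5, -0.5, -1.1] op 0.323 q [0.07, 0.26, 1.8, -0.0, 1.08, 1.28]
px [283.  189.1]
```

View pics/w6.png

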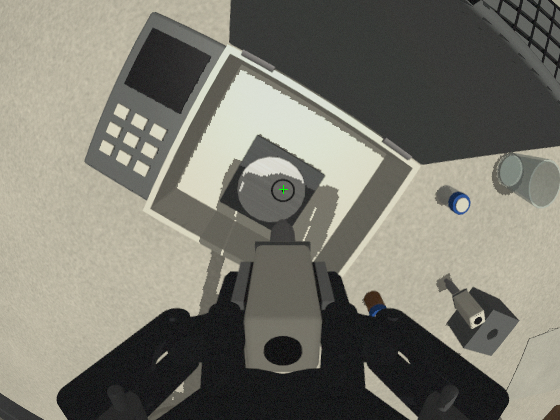

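View pics/s6z.png

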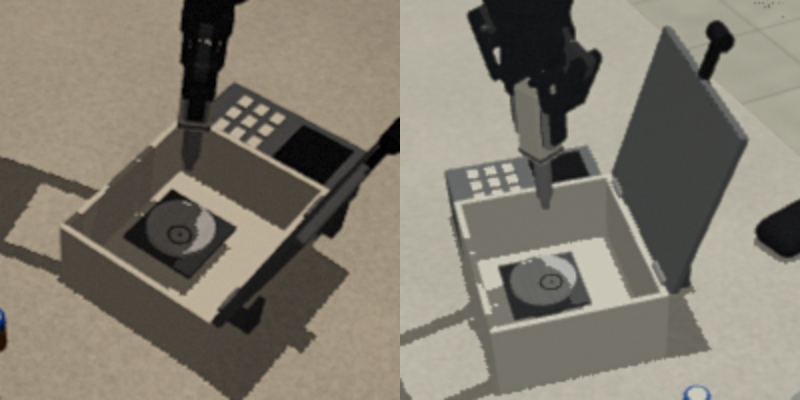

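```bash
python3 - <<'E'
from h import *
for n in ("scene","side"):
    c=viewer.camera_params(n);print(n,proj([554.4,38.2,142],c),proj([554.4,38.2,139],c))
    im=cv2.imread(f"pics/{n}6.png"); u=proj([554.4,38.2,142],c)[0].astype(int)
    z=cv2.resize(im[u[1]-25:u[1]+25,u[0]-25:u[0]+25],None,fx=8,fy=8,interpolation=cv2.INTER_NEAREST)
    v=(proj([554.4,38.2,142],c)[0]-u+25.5)*8; cv2.drawMarker(z,tuple(int(a) for a in v),(0,255,0),cv2.MARKER_CROSS,12,1)
    cv2.imwrite(f"pics/t_{n}.png",z)
a=np.hstack([cv2.imread("pics/t_scene.png"),cv2.imread("pics/t_side.png")]);cv2.imwrite("pics/t.png",a)
E
```

```text
scene [[333.86496788 143.22267023]] [[333.72186038 144.36966734]]
side [[252.02118003 133.5188241 ]] [[252.12306073 134.79776273]]
```

View pics/t.png

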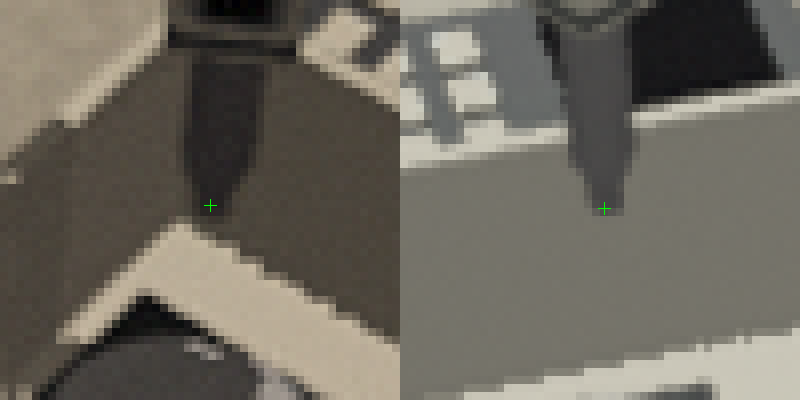

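Call:
{"name": "send_rows", "arguments": {"plan": [[[0.0009,0,0.015],[0,0,0],-1],[[0.0009,0,0.035],[0,0,0],-1],[[0.0009,0,0.055],[0,0,0],-1],[[0.0009,0,0.07],[0,0,0],-1],[[0.0009,0,0.077],[0,0,0],-1]]}}

```text
clock: 11.18
eef_pos: [553.8, 36.9, 160.1]
tcp_rot: [3.139, 0.0, -1.214]
contact_force: [0.3, -0.4, -0.7]
opening: 0.322
```

Call:
{"name": "send_rows", "arguments": {"plan": [[[0,0,0],[0,0,0],-1],[[0,0,0],[0,0,0],-1],[[0,0,0],[0,0,0],-1],[[0,0,0],[0,0,0],-1],[[0,0,0],[0,0,0],-1]]}}

```text
clock: 11.6
eef_pos: [554.4, 37.0, 161.0]
tcp_rot: [3.141, -0.0, -1.214]
contact_force: [0.1, 0.2, -1.1]
opening: 0.319
```

```bash
python3 go.py 554.8 37.4 148 -1.21
```

```text
shift [-0.0002, -0.0005, 0.013] turn [0.001, -0.0, -0.004] | t 11.6 tcp [554.4, 37.0, 161.0] rpy [3.141, -0.0, -1.214] F [0.1, 0.2, -1.1] op 0.319 q [0.06, 0.35, 1.86, -0.0, 0.92, 1.28]
```

Baseline z-force is about −1.1 N (the probe's weight). Descending slowly.

Call:
{"name": "send_rows", "arguments": {"plan": [[[0,-0.0005,0.003],[0,0,0],-1],[[0,-0.0005,0.006],[0,0,0],-1],[[0,-0.0005,0.009],[0,0,0],-1],[[0,-0.0005,0.012],[0,0,0],-1],[[0,-0.0005,0.014],[0,0,0],-1]]}}

```text
clock: 12.02
eef_pos: [554.5, 37.2, 146.4]
tcp_rot: [3.14, -0.0, -1.214]
contact_force: [-0.2, -0.5, -1.7]
opening: 0.325
```

```bash
python3 go.py 554.8 37.4 141 -1.21
```

```text
shift [-0.0001, -0.0003, 0.0054] turn [0.002, -0.0, -0.004] | t 12.02 tcp [554.5, 37.2, 146.4] rpy [3.14, -0.0, -1.214] F [-0.2, -0.5, -1.7] op 0.325 q [0.06, 0.37, 1.87, -0.0, 0.89, 1.28]
```

Call:
{"name": "send_rows", "arguments": {"plan": [[[0,-0.0003,0.001],[0.001,0,0],-1],[[0,-0.0003,0.002],[0.001,0,0],-1],[[0,-0.0003,0.003],[0.001,0,0],-1],[[0,-0.0003,0.004],[0.001,0,0],-1],[[0,-0.0003,0.005],[0.001,0,0],-1]]}}

```text
clock: 12.43
eef_pos: [554.8, 37.3, 141.4]
tcp_rot: [3.141, -0.0, -1.214]
contact_force: [-1.1, 0.2, 1.3]
opening: 0.324
```

```bash
python3 go.py 554.8 37.4 139 -1.21
```

```text
shift [-0.0001, -0.0001, 0.0024] turn [0.001, -0.0, -0.004] | t 12.43 tcp [554.8, 37.3, 141.4] rpy [3.141, -0.0, -1.214] F [-1.1, 0.2, 1.3] op 0.324 q [0.06, 0.38, 1.88, -0.0, 0.88, 1.28]
```

Call:
{"name": "send_rows", "arguments": {"plan": [[[0,0,0.001],[0,0,0],-1],[[0,0,0.002],[0,0,0],-1],[[0,0,0.0025],[0,0,0],-1],[[0,0,0.0025],[0,0,0],-1],[[0,0,0.0025],[0,0,0],-1]]}}

```text
clock: 12.85
eef_pos: [554.8, 37.3, 139.0]
tcp_rot: [3.141, -0.0, -1.214]
contact_force: [-0.9, 0.6, 2.9]
opening: 0.321
```

```bash
python3 go.py 554.8 37.4 139 -1.21;python3 wv.py w7 "[554.8,37.4,42]"; python3 - <<'E'
from h import *
F=[]
im=viewer.grab_frame("scene")[:,:,::-1]; cv2.imwrite("pics/scene7.png",im)
for _ in range(4):
    im2=viewer.grab_frame("side")[:,:,::-1]; F.append(status.sense()["contact_force"])
print(np.mean(F,0),np.array(F).round(1).tolist(),status.sense()["eef_pos"])
cv2.imwrite("pics/s7z.png",np.hstack([cv2.resize(im[135:215,285:365],(400,400),interpolation=2),cv2.resize(im2[130:210,215:295],(400,400),interpolation=2)]))
cv2.imwrite("pics/side7.png",im2)
E
```

```text
shift [-0.0001, -0.0001, 0.0] turn [0.001, -0.0, -0.004] | t 12.85 tcp [554.8, 37.3, 139.0] rpy [3.141, -0.0, -1.214] F [-0.9, 0.6, 2.9] op 0.321 q [0.06, 0.38, 1.88, -0.0, 0.88, 1.28]
px [282.1 223.1]
[-1.2813209  -0.07126332  2.63809822] [[-0.6, 0.1, 2.5], [-1.3, 0.1, 2.6], [-1.3, 0.1, 2.6], [-2.0, -0.6, 2.8]] [554.77335954  37.28011819 138.99766382]
```

View pics/s7z.png

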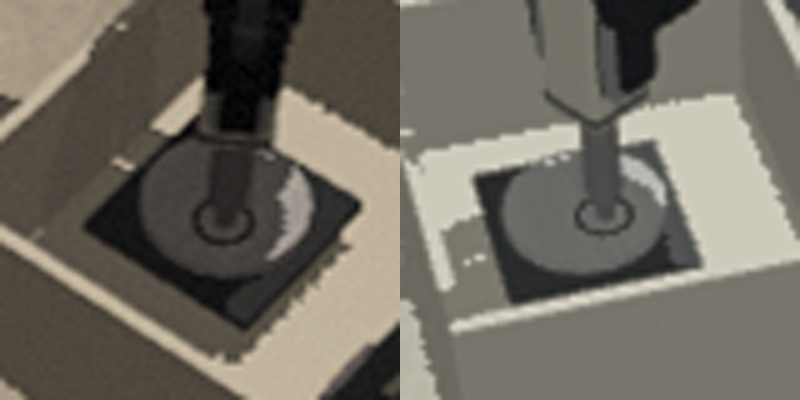

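View pics/w7.png

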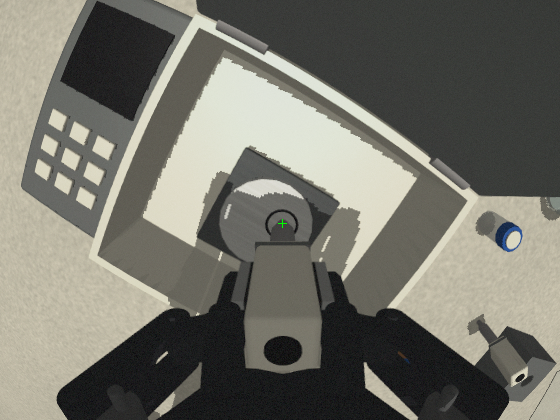

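View pics/side7.png

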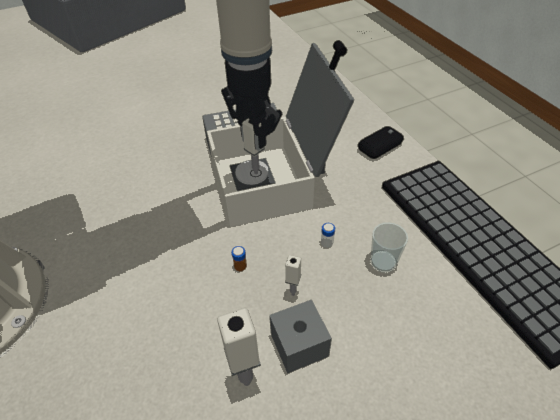

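The nose sits inside the ring in both views. The net push is about 3.8 N, so the table is about 6 mm down. The lid is open and the bystanders have not moved. Handing in.

```bash
python3 -c "
from rig import job
print(job.sign_off())"
```

```text
the job is handed in; nothing more can be done
None
```

I opened the lid onto its stop and lifted the middle-sized probe out of the stand. I then pressed its nose into the ring on the sample disc and handed the job in at about 13 s, still holding it there. The hand-in gave no verdict.

My last checks before handing in:
- **Tip position:** the nose was inside the ring in the scene and side pictures. The tip was within about 2 mm of the mark centre, and the probe was upright to about 0.001 rad by the gripper's pose.
- **Press:** the net push was about 3.8 N, after allowing for the probe's weight of about 1.2 N. By force and by height, the table was about 6 mm down.
- **Lid:** it stayed on its stop after I released it. I judged this from the pictures only; the lid angle was not read directly.
- **Grip:** the jaws held at 27 mm on the 28 mm body, with a squeeze set to 50 N. The fingertips were about 75 mm above the table.
- **Bystanders:** in the last pictures the vials and the beaker stood where they were at the start.

No check failed. One move overshot by about 10 mm on the way down to the probe, and I corrected it before gripping.

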